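Fold up the socket case

ROBOT

A 7-joint arm with a two-finger parallel gripper is mounted at the origin on the work surface. World frame = base frame: x ahead of the robot, y to its left, z up, the work surface at z = 0. Lengths are in m, angles in rad, forces in N, time in s.
With the tool pointing down it reaches from about 0.425 to 1.025 m from the base axis. Payload 9.4 kg.
Tool frame: the origin (TCP) lies midway between the tips of the shut fingers; the grasp point (between the pads) lies 19 mm behind it; z points along the fingers, y is the line along which they close (so a half turn about z gives the same grasp; the last joint's range is limited). The gripper opens to 93 mm and grips with 3 to 60 N. Pads are 15 mm wide; open, the fingers measure 128 mm over their backs; the gripper's body (75 mm by 188 mm) begins 65 mm behind the grasp point.
Start: joints at [-0.077, 0.599, -0.003, 1.599, 0.002, 0.943, -0.08], TCP at [0.725, -0, 0.219] pointing down, gripper open.
Joint ranges: [-2.57, 2.57], [-0.35, 1.97], [-1.29, 1.29], [0.11, 2.56], [-1.05, 4.19], [0.11, 1.86], [-2.63, 2.63]. Speed limits (rad/s): [2.22, 2.22, 3.01, 3.01, 3.14, 3.14, 3.14].

INTERFACE

Orientations are given as a 3x3 rotation matrix whose columns are the frame's x, y, z axes.
In Python, from bench import r gives the robot as it stands. The module is installed in compiled form; this text tells all that it offers.
- The arm moves only by the shell command python3 -m creep 'ROWS' [OPENING] [FORCE]. ROWS is JSON, a list of rows, each a list of 4 numbers: the shift along the tool's x, y, z in mm, then the turn about the tool's z in rad. In form: [[dx, dy, dz, roll], ...]. A call has 1 to 20 rows; each row is the pose to reach, as a shift and turn from the pose commanded when the call began, along the tool's axes at that moment; what a row does not reach only later rows make up. A row lasts 1/10 s, in which the tool goes at most 50 mm and 8.59 degrees, less where a joint would pass 70% of its speed; a pose out of reach is approached as far as the arm can. A call with a gripper value outside its range is refused whole. OPENING is the closure, from -1 (fully open) to 1 (shut), so that 0 is half open, set as the call begins (- or left out, the last holds). The fingers move at their own pace and stop on an object; FORCE is the grip in N (left out, the last holds). Time passes only in rows, so rows that repeat a pose let the fingers close. It gives the time, the measured TCP pose, the force, the opening and the grip force at its end, in the units of the state.
- r.observe(): the state, without advancing time (a new reading comes with each control period).
- r.camera(name): name is "scene" or "side" or "wrist"; returns a dict with "image" (384x512x3 uint8, red, green, blue), "vfov" (degrees; the focal length in pixels is half the picture's height over the tangent of half this angle, whatever the lens; pixels are square), "cx", "cy" (the principal point, pixels), "R" (3x3) and "t" (3): a world point X has camera coordinates R X + t. Camera axes: x right, y down, z forward; pixel columns grow to the right and rows downward; lengths in m; the calibration is good to about 2 mm. A picture is of the moment at which its call begins. There is no depth.
- r.finish_job(): hands the job in; it is judged then, once.
The state is a dict: "time": time; "joint_positions": joint angles; "qd": joint speeds; "joint_efforts": joint torques, N m; "position": TCP position; "tool_rot": TCP orientation; "force": force on the tool from outside, world axes, zero at the start; "ft_torque": the same for the moment, N m; "grip_width": opening from 0.0 (shut) to 1.0 (fully open); "grip_force": force on a finger pad.
Only numpy, scipy, OpenCV 4.12 (cv2) and the standard library are available. Lean on these libraries where they do the work, as an engineer would, in place of code of your own. Each camera call takes 0.05 s, during which the arm holds its last target. There are 200 camera calls.

TASK

Fold up the open socket case on the bench so that it can be carried away: first fold the grey bit leaf down into the tray until it snaps home, then close the black cover fully over it, then swing the orange clasp down and press it in until it snaps. Press no harder than the snaps need, keep the case standing where it is, and do not disturb the other things on the bench.

Things in the scene. Friction and masses are not known exactly. Their poses are not given: they have to be found in the camera images.
- case: Tray of the tri-fold socket case: black plastic, chrome sockets, whole case about 2.3 kg, loose on rubber feet. Origin: centre of its underside, z up. 200 mm along x, 120 along y, rim at z = 36; a handle sticks out to x = -129 at z = 20. All three hinges run along its x: leaf on the +y side, cover on the -y side. The clasp goes in on the outside of the +y wall.
- tray_middle (a point): Centre of the tray at rim height, 36 mm above the case's origin. Two dark cheeks on the outside of the +y wall (in the case's frame |x| = 45 to 57, y = 59 to 79, z = 6 to 36) flank the place where the clasp snaps in.
- leaf (a joint): Grey bit leaf. 0 rad = home in the tray, 1.57 = upright, more = laid out over the +y wall (starts at 2.45 to 2.9). Stiff hinge (about 0.22 N m), stays where it is left. In the last 0.15 rad its free edge must pass a sprung bead in the tray's -y wall: about 8 to 15 N pressed down near that edge. Home it reads under 0.05 and its top lies 2 mm below the rim.
- leaf_edge (a point): Middle of the leaf's free edge, on its outer face (the top when folded in). The leaf is 184 mm along x, 102 from hinge to edge, 14.5 thick, 0.26 kg; this point is 98 from the hinge line, which lies at y = +50, z = 36 in the case's frame.
- cover (a joint): Black cover. 0 rad = shut (its flat top then at z = 62 in the case's frame), 1.57 = standing on edge, more = laid out to -y (starts at 2.4 to 2.75). Stiff hinge (about 0.3 N m), stays where it is left; it has no snap of its own. Shut it reads under 0.05.
- cover_edge (a point): Middle of the cover's free edge, on its outer face (the top when shut). The cover is a shell 200 mm along x, 120 wide, 26 high, 0.33 kg with the clasp. Its hinge line lies at y = -63, z = 36 in the case's frame; this point is 123 along the cover from it and 26 out of the rim plane.
- clasp (a joint): Orange clasp. 0 rad = hanging flat against the tray's +y wall, snapped in between the cheeks; 1.57 = sticking straight out to +y once the cover is shut (starts at 0.8 to 1.6). Stays where it is left (0.035 N m). Its last 0.5 rad goes past two sprung beads in the cheeks: about 6 to 12 N pressed inwards (-y) near its lower end. Snapped in it reads under 0.08.
- clasp_end (a point): Middle of the clasp's free end, on its outer face, 43 mm from the clasp's hinge. The clasp is 80 mm along x, 5 thick, in the middle of the cover's free edge; its hinge line with the cover shut lies at y = +65, z = 53 in the case's frame. Snapped in, it spans z = 10 to 55 with its outer face at y = 67.5.
- ratchet: Socket ratchet with a black grip, 200 mm long, 27 high, lying in front of the case; leave it. Origin under its middle.
- torch: Black torch, 133 mm long, 33 high; leave it. Origin under its middle.
- screwdriver: Orange screwdriver, 200 mm long; leave it. Origin under its middle.
- level: Yellow spirit level, 230 mm long, 46 high; leave it. Origin under its middle.
- tape: Yellow tape measure, 66 x 32 x 60 mm high; leave it. Origin under its middle.
- screw_jar: Jar with a red cap, 68 mm across, 85 high; leave it. Origin under its middle.
- drill: Yellow and black cordless drill lying on its side, 250 mm long, 75 high; leave it. Origin under its handle, the bit points along its x.

How it is judged:
On the way, in this order (a step that is already met when the one before it is completed fails the run):
1. the grey leaf is snapped home in the tray (value of joint leaf below 0.05 rad), for 0.2 s.
2. the cover is shut over the leaf (value of joint each of leaf, cover below 0.05 rad), for 0.2 s.
3. the clasp is snapped in, with the cover shut (all of step 2 and value of joint clasp below 0.08 rad), for 0.2 s.
At the end, for the whole second after the job is handed in: The leaf lies home in the tray (under 0.05 rad), the cover is shut over it (under 0.05 rad), the clasp is snapped in (under 0.08 rad), and the case stands flat and still where it was (all of step 3 and angle between case's own z axis and vertical below 0.05 rad and linear speed of case below 0.02 m/s); the robot touches nothing.
It fails at once if the case is pushed more than 40 mm from where it stood (distance of case from where it was at the start of the episode above 0.04 m).
It fails at once if the case is pressed with more than 80 N (contact force between the fingers and case above 80 N).
It fails at once if another thing on the bench is moved by more than 25 mm (distance of any of ratchet, torch, screwdriver, level, tape, screw_jar, drill from where it was at the start of the episode above 0.025 m).
It also fails if it takes over 64 s, if anything falls off the work surface, if the arm or the gripper's body presses on something with over 40 N, if the wrist force passes 120 N, or if a joint passes its speed limit or range.

## Working session

There is one attempt and no reset: what is moved stays moved. The work goes in short steps, Python scripts to look and compute and a shell command to move; the robot and the scene stay as the last step left them, time stands still between calls to the robot, and variables do not carry over. Pictures are saved under pics/ and viewed, at most 10 in all, crops included, and the job is handed in when it is done.

```bash
mkdir -p pics; python3 - <<'E'
from bench import r
import cv2,numpy as np
ims=[]
for n in ["scene","side"]:
    c=r.camera(n); cv2.imwrite(f"pics/{n}0.png",c["image"][:,:,::-1]); print(n,c["vfov"],c["cx"],c["cy"],np.round(c["R"],3).tolist(),np.round(c["t"],3).tolist())
    print(-np.array(c["R"]).T@np.array(c["t"]))
s=r.observe();print(s["tool_rot"],s["force"],s["time"])
E
```

```text
scene 50.180451201290545 258.88372548318546 194.39658925576404 [[0.428, 0.904, -0.014], [0.747, -0.362, -0.558], [-0.509, 0.228, -0.83]] [-0.243, -0.379, 1.809]
[ 1.30752818 -0.33145824  1.28696955]
side 47.41869868972717 257.44271943670685 192.54988268103207 [[-0.999, -0.046, -0.019], [-0.017, 0.672, -0.74], [0.047, -0.739, -0.672]] [0.575, 0.052, 1.184]
[0.51983951 0.86574359 0.84525661]
[[-1.02853381e-04  9.99999029e-01 -1.38965607e-03]
 [ 9.99999987e-01  1.02683367e-04 -1.22413246e-04]
 [-1.22270433e-04 -1.38966864e-03 -9.99999027e-01]] [-0.34634351  0.52753702  0.37670274] 0.1
```

View pics/scene0.png

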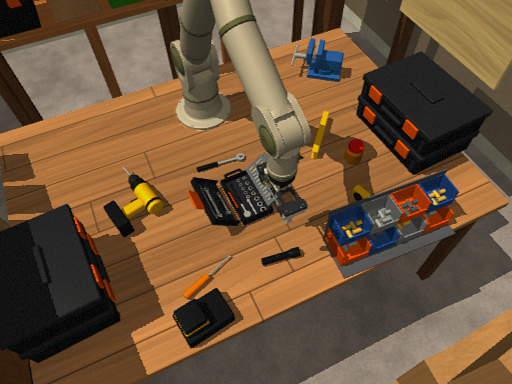

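View pics/side0.png

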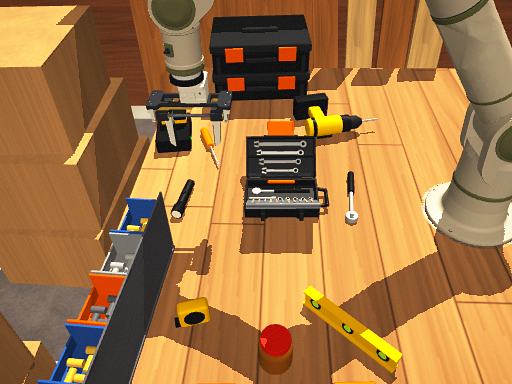

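```bash
python3 - <<'E'
import cv2,numpy as np
a=cv2.imread("pics/scene0.png")[145:235,180:310]; b=cv2.imread("pics/side0.png")[110:230,230:340]
a=cv2.resize(a,None,fx=4.4,fy=4.4,interpolation=cv2.INTER_CUBIC)[:, :]; b=cv2.resize(b,None,fx=5,fy=5,interpolation=cv2.INTER_CUBIC)
cv2.imwrite("pics/z0.png",b); 
from bench import r
c=r.camera("wrist"); cv2.imwrite("pics/w0.png",c["image"][:,:,::-1]); print(c["vfov"],np.round(c["R"],3).tolist(),-np.array(c["R"]).T@np.array(c["t"]))
E
```

```text
69.06660650416275 [[1.0, -0.0, -0.002], [0.0, -0.969, 0.248], [-0.002, -0.248, -0.969]] [0.72529188 0.06881595 0.38332446]
```

View pics/z0.png

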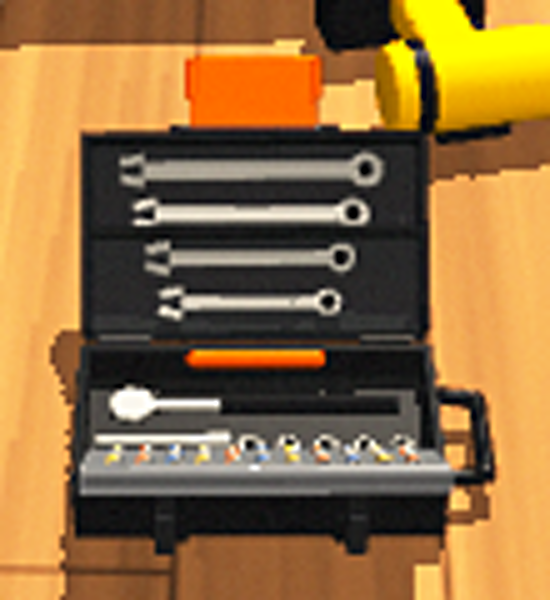

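View pics/w0.png

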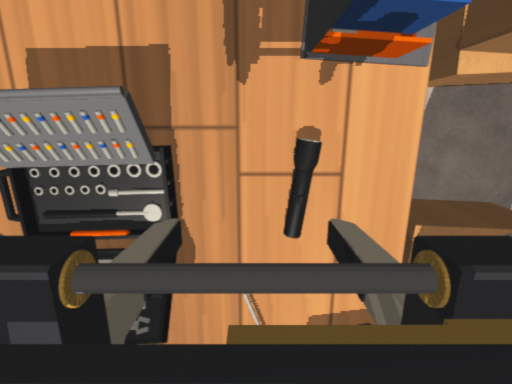

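```bash
cat > h.py <<'E'
from bench import r
import numpy as np, cv2
def ray(c,u,v):
    R=np.array(c["R"]);t=np.array(c["t"]);f=192/np.tan(np.radians(c["vfov"]/2))
    d=R.T@np.array([(u-c["cx"])/f,(v-c["cy"])/f,1]);return -R.T@t,d
def onz(c,u,v,z):
    o,d=ray(c,u,v);return np.round(o+d*(z-o[2])/d[2],4)
def ony(c,u,v,y):
    o,d=ray(c,u,v);return np.round(o+d*(y-o[1])/d[1],4)
def tri(a,b):
    A=[];B=[]
    for o,d in (a,b):
        d=d/np.linalg.norm(d);P=np.eye(3)-np.outer(d,d);A.append(P);B.append(P@o)
    x=np.linalg.lstsq(np.vstack(A),np.hstack(B),rcond=None)[0]
    return np.round(x,4),[round(np.linalg.norm(A[i]@x-B[i]),4) for i in (0,1)]
def proj(c,X):
    p=np.array(c["R"])@X+np.array(c["t"]);f=192/np.tan(np.radians(c["vfov"]/2));return p[:2]/p[2]*f+[c["cx"],c["cy"]]
def save(n,name,box=None,k=1):
    c=r.camera(n);im=c["image"][:,:,::-1]
    if box: im=im[box[1]:box[3],box[0]:box[2]]
    cv2.imwrite(f"pics/{name}.png",cv2.resize(im,None,fx=k,fy=k,interpolation=cv2.INTER_CUBIC));return c
def st():
    s=r.observe();print(round(s["time"],2),np.round(s["position"],4),np.round(s["force"],1),s["grip_width"]);return s
E
python3 - <<'E'
from h import *
S=r.camera("side");W=r.camera("wrist")
cr=lambda x,y:(230+x/5-.0,110+y/5)
for n,p in dict(botL=(77,533),botR=(445,535)).items(): print(n,onz(S,*cr(*p),0.002))
for n,p in dict(rimL=(80,345),rimR=(430,347)).items(): print(n,onz(S,*cr(*p),0.036))
print("clasp",ony(S,*cr(188,60),-.2),ony(S,*cr(320,60),-.2))
print("leaf outer edge",tri(ray(S,*cr(80,495)),ray(W,125,87)))
print("leaf inner edge",tri(ray(S,*cr(82,465)),ray(W,121,96)))
print("tray +x +y corner rim? wrist",onz(W,169,147,.036), onz(W,169,235,.036))
E
```

```text
botL [0.6066 0.036  0.002 ]
botR [0.4082 0.0322 0.002 ]
rimL [ 0.6114 -0.0809  0.036 ]
rimR [ 0.4124 -0.0837  0.036 ]
clasp [ 0.5527 -0.2     0.1507] [ 0.4771 -0.2     0.1515]
leaf outer edge (array([0.598 , 0.1007, 0.0939]), [np.float64(0.0007), np.float64(0.0007)])
leaf inner edge (array([0.5976, 0.0913, 0.1049]), [np.float64(0.0012), np.float64(0.0012)])
tray +x +y corner rim? wrist [0.6197 0.0376 0.036 ] [ 0.6108 -0.0792  0.036 ]
```

```bash
python3 - <<'E'
from h import *
S=r.camera("side")
for n,u,v,z in [("level",308,290,.046),("level2",398,360,.046),("jar",276,338,.085),("tape",190,302,.06),("torch",190,183,.03),("drvtip",216,167,.01),("drv",205,130,.02),("drill",320,125,.06),("drillblack",310,105,.06),("ratchet",351,215,.02),("ratchet2",350,175,.02),("claspTop",285,123,.15)]: print(n,onz(S,u,v,z))
E
python3 -m creep '[[0,-30,0,0],[30,-70,0,0],[65,-110,0,0],[100,-150,0,0],[130,-190,0,0],[140,-213,0,0],[140,-213,0,0]]' 1 20
```

```text
level [0.4508 0.2996 0.046 ]
level2 [0.2865 0.4533 0.046 ]
jar [0.5189 0.4378 0.085 ]
tape [0.7006 0.3476 0.06  ]
torch [ 0.771  -0.0666  0.03  ]
drvtip [ 0.7095 -0.1654  0.01  ]
drv [ 0.767  -0.3487  0.02  ]
drill [ 0.3886 -0.3245  0.06  ]
drillblack [ 0.4153 -0.4465  0.06  ]
ratchet [0.3258 0.0403 0.02  ]
ratchet2 [ 0.3104 -0.1246  0.02  ]
claspTop [ 0.5028 -0.1967  0.15  ]
time: 1.0
position: [0.5082, 0.1424, 0.2189]
tool_rot: [[-0.005, 1.0, -0.002], [1.0, 0.005, 0.001], [0.001, -0.002, -1.0]]
force: [0.7, 0.1, 0.9]
grip_width: 0.452
grip_force: 0.0
```

```bash
python3 -m creep '[[0,0,0,0],[0,0,30,0],[0,0,70,0],[0,0,110,0],[0,0,134,0],[0,0,134,0],[0,0,134,0]]'; python3 - <<'E'
from h import *
save("side","s1",(210,60,370,240),3.3)
E
```

```text
time: 1.7
position: [0.5129, 0.1392, 0.0846]
tool_rot: [[0.002, 1.0, -0.0], [1.0, -0.002, -0.001], [-0.001, -0.0, -1.0]]
force: [1.0, 0.4, -0.2]
grip_width: 0.003
grip_force: 0.0
```

View pics/s1.png

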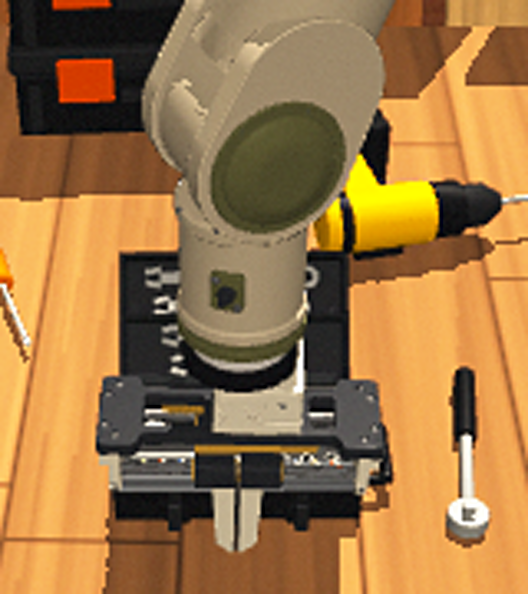

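```bash
python3 -m creep '[[-10,0,0,0],[-20,0,-2,0],[-28,0,-5,0],[-36,0,-10,0],[-44,0,-14,0],[-52,0,-18,0],[-60,0,-20,0],[-68,0,-22,0],[-76,0,-24,0],[-84,0,-25,0],[-92,0,-26,0],[-100,0,-26,0],[-104,0,-26,0]]'
```

```text
time: 3.05
position: [0.5119, 0.0347, 0.1106]
tool_rot: [[0.001, 1.0, -0.0], [1.0, -0.001, -0.0], [-0.0, -0.0, -1.0]]
force: [0.5, 3.0, 2.1]
grip_width: 0.005
grip_force: 1.2
```

```bash
python3 -m creep '[[-8,0,0,0],[-15,0,0,0],[-22,0,0,0],[-30,0,3,0],[-37,0,6,0],[-44,0,9,0],[-51,0,13,0],[-58,0,18,0],[-64,0,23,0],[-69,0,29,0],[-74,0,35,0],[-78,0,42,0],[-80,0,47,0],[-82,0,53,0],[-84,0,58,0],[-84,0,58,0]]'; python3 - <<'E'
from h import *
save("scene","s2",(170,130,320,240),4)
E
```

```text
time: 4.65
position: [0.5116, -0.0483, 0.0519]
tool_rot: [[0.0, 1.0, -0.001], [1.0, -0.0, -0.0], [-0.0, -0.001, -1.0]]
force: [0.2, -0.5, -0.3]
grip_width: 0.007
grip_force: 0.0
```

View pics/s2.png

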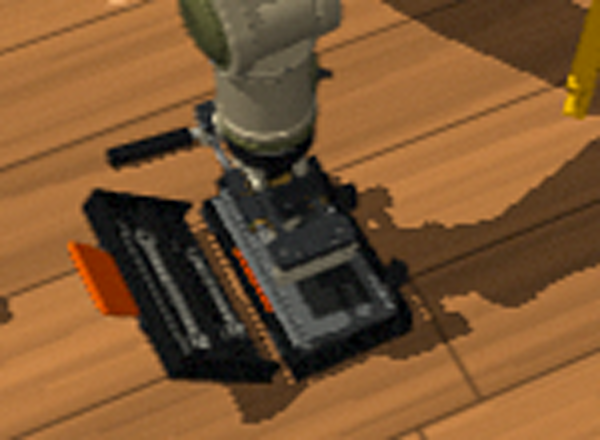

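The picture shows the leaf (grey panel, ~(310,290)) folded almost into the tray, with the cover and clasp untouched. Pressing it down near its edge now.

```bash
python3 -m creep '[[-5,0,0,0],[-10,0,0,0],[-10,0,3,0],[-10,0,6,0],[-10,0,8,0],[-10,0,8,0]]';python3 -m creep '[[0,0,1,0],[0,0,2,0],[0,0,3,0],[0,0,4,0],[0,0,4,0]]'; python3 -m creep '[[0,0,1,0],[0,0,2,0],[0,0,3,0],[0,0,3,0]]'
```

```text
time: 5.3
position: [0.5122, -0.0587, 0.0447]
tool_rot: [[0.001, 1.0, 0.0], [1.0, -0.001, -0.001], [-0.001, 0.0, -1.0]]
force: [0.8, -2.9, 3.3]
grip_width: 0.008
grip_force: 2.3
time: 5.8
position: [0.5122, -0.0585, 0.0406]
tool_rot: [[0.0, 1.0, 0.0], [1.0, -0.0, -0.0], [-0.0, 0.0, -1.0]]
force: [0.6, -2.6, 3.8]
grip_width: 0.007
grip_force: 1.5
time: 6.2
position: [0.5117, -0.0576, 0.0373]
tool_rot: [[-0.001, 1.0, -0.001], [1.0, 0.001, 0.0], [0.0, -0.001, -1.0]]
force: [0.3, -0.7, 0.0]
grip_width: 0.01
grip_force: 0.0
```

```bash
python3 -m creep '[[0,0,1,0],[0,0,2,0],[0,0,3,0],[0,0,3,0]]'; python3 -m creep '[[0,0,1,0],[0,0,2,0],[0,0,2,0]]'
```

```text
time: 6.6
position: [0.5119, -0.058, 0.0345]
tool_rot: [[-0.0, 1.0, -0.0], [1.0, 0.0, -0.0], [-0.0, -0.0, -1.0]]
force: [1.0, 0.0, -0.0]
grip_width: 0.003
grip_force: 0.0
time: 6.9
position: [0.512, -0.058, 0.0341]
tool_rot: [[-0.0, 1.0, 0.001], [1.0, 0.0, -0.0], [-0.0, 0.001, -1.0]]
force: [-3.3, 0.6, 24.5]
grip_width: 0.01
grip_force: 11.8
```

```bash
python3 -m creep '[[0,0,-5,0],[0,0,-20,0],[0,0,-60,0],[0,0,-100,0],[0,0,-140,0],[0,0,-180,0],[0,0,-180,0]]'; python3 - <<'E'
from h import *
S=r.camera("side");C=r.camera("scene")
print("cover corner",tri(ray(S,246.4,136.4),ray(C,213.5,224.5)))
print("clasp end +x",tri(ray(S,267.4,121.6),ray(C,196.3,208.8)))
print("clasp end -x",tri(ray(S,294.2,121.4),ray(C,187.3,190.5)))
E
```

```text
time: 7.6
position: [0.5143, -0.0582, 0.2174]
tool_rot: [[0.001, 1.0, 0.008], [1.0, -0.001, -0.0], [-0.0, 0.008, -1.0]]
force: [-0.1, -0.4, 0.3]
grip_width: 0.005
grip_force: 0.0
cover corner (array([ 0.6189, -0.194 ,  0.1009]), [np.float64(0.0045), np.float64(0.0045)])
clasp end +x (array([ 0.557 , -0.2266,  0.1322]), [np.float64(0.0036), np.float64(0.0036)])
clasp end -x (array([ 0.477 , -0.2281,  0.1338]), [np.float64(0.002), np.float64(0.002)])
```

```bash
python3 -m creep '[[-35,15,0,0],[-75,30,0,0],[-115,45,0,0],[-155,60,0,0],[-192,65,0,0],[-192,65,0,0],[-192,65,40,0],[-192,65,80,0],[-192,65,115,0],[-192,65,138,0],[-192,65,140,0],[-192,65,140,0]]'; python3 - <<'E'
from h import *
save("scene","s3",(150,110,300,230),4)
E
```

```text
time: 8.9
position: [0.5762, -0.2492, 0.0714]
tool_rot: [[-0.0, 1.0, -0.003], [1.0, 0.001, 0.001], [0.001, -0.003, -1.0]]
force: [0.3, 0.4, 0.2]
grip_width: 0.007
grip_force: 0.0
```

View pics/s3.png

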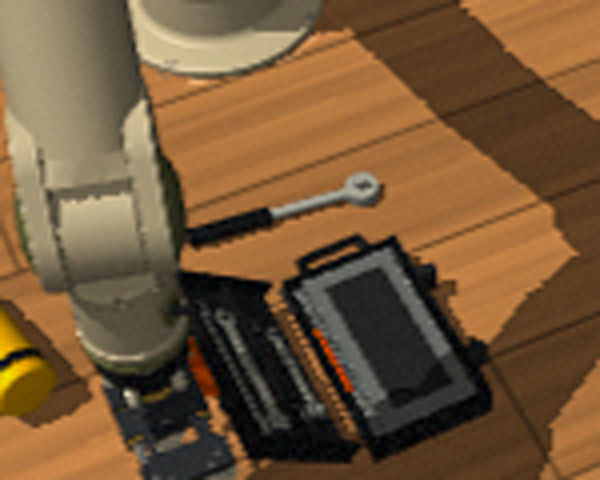

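```bash
python3 -m creep '[[10,0,0,0],[20,0,0,0],[30,0,0,0],[38,0,-1,0],[44,0,-8,0],[50,0,-14,0],[56,0,-21,0],[61,0,-28,0],[68,0,-36,0],[75,0,-43,0],[82,0,-50,0],[89,0,-56,0],[98,0,-61,0],[108,0,-66,0],[118,0,-70,0],[126,0,-72,0],[126,0,-72,0]]'; python3 - <<'E'
from h import *
save("side","s4",(190,20,350,220),3)
E
```

```text
time: 10.65
position: [0.5774, -0.122, 0.145]
tool_rot: [[-0.002, 1.0, 0.001], [1.0, 0.002, 0.001], [0.001, 0.001, -1.0]]
force: [0.5, 0.4, 0.1]
grip_width: 0.005
grip_force: 0.0
```

View pics/s4.png

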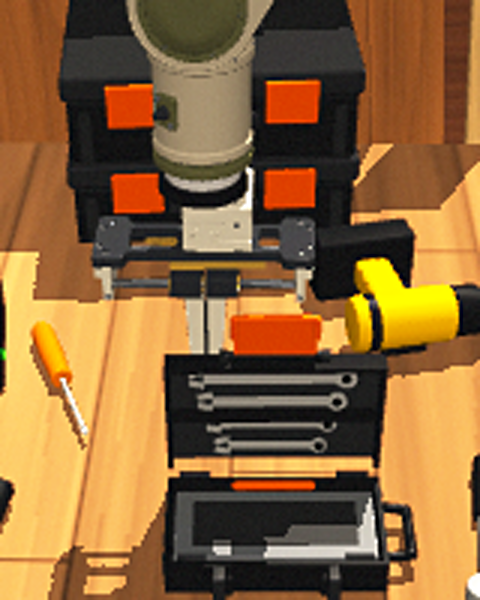

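```bash
python3 - <<'E'
from h import *
S=r.camera("side")
for th in (2.5,2.2,1.9,1.57,1.3,1.0):
    c,s=np.cos(th),np.sin(th)
    P=lambda a,o:np.array([.61,-.087+a*c-o*s,.036+a*s+o*c])
    print(th,[np.round(proj(S,P(a,o)),1) for a,o in((3,0),(123,0),(123,.026*0+.026)) for a in [a/1000]],np.round(P(.123,.026),3))
E
```

```text
2.5 [array([246.6, 176.6]), array([247.9, 136.5]), array([248.4, 139.3])] [ 0.61  -0.201  0.089]
2.2 [array([246.6, 176.6]), array([247. , 134.3]), array([247.6, 134.5])] [ 0.61 -0.18  0.12]
1.9 [array([246.6, 176.6]), array([246., 136.]), array([246.7, 133.4])] [ 0.61  -0.151  0.144]
1.57 [array([246.6, 176.8]), array([245. , 142.5]), array([245.6, 136.9])] [ 0.61  -0.113  0.159]
1.3 [array([246.6, 177. ]), array([244.2, 151.3]), array([244.7, 143.5])] [ 0.61  -0.079  0.161]
1.0 [array([246.5, 177.3]), array([243.5, 163.7]), array([243.9, 154.3])] [ 0.61  -0.042  0.154]
```

```bash
python3 -m creep '[[8,0,0,0],[16,0,-1,0],[24,0,-2,0],[31,0,-2,0],[39,0,-1,0],[47,0,1,0],[55,0,2,0],[63,0,4,0],[71,0,8,0],[79,0,11,0],[86,0,15,0],[93,0,19,0],[100,0,25,0],[106,0,31,0],[112,0,37,0],[117,0,43,0],[121,0,49,0],[125,0,55,0],[128,0,62,0],[128,0,62,0]]'
```

```text
time: 12.75
position: [0.5767, 0.0046, 0.0816]
tool_rot: [[-0.001, 1.0, -0.001], [1.0, 0.001, 0.0], [0.0, -0.001, -1.0]]
force: [0.1, -0.3, -0.1]
grip_width: -0.001
grip_force: 0.0
```

```bash
python3 -m creep '[[2,0,4,0],[4,0,8,0],[4,0,12,0],[4,0,15,0],[4,0,17,0],[4,0,17,0]]'; python3 -m creep '[[0,0,1,0],[0,0,2,0],[0,0,3,0],[0,0,3,0]]'; python3 - <<'E'
from h import *
save("side","s5",(210,90,350,240),3.8)
E
```

```text
time: 13.35
position: [0.5769, 0.0079, 0.0653]
tool_rot: [[0.0, 1.0, -0.0], [1.0, -0.0, -0.0], [-0.0, -0.0, -1.0]]
force: [0.2, -0.7, 0.5]
grip_width: 0.001
grip_force: 0.0
time: 13.75
position: [0.577, 0.008, 0.0625]
tool_rot: [[-0.0, 1.0, -0.0], [1.0, 0.0, -0.0], [-0.0, -0.0, -1.0]]
force: [0.8, 0.3, -0.7]
grip_width: 0.005
grip_force: 0.0
```

View pics/s5.png

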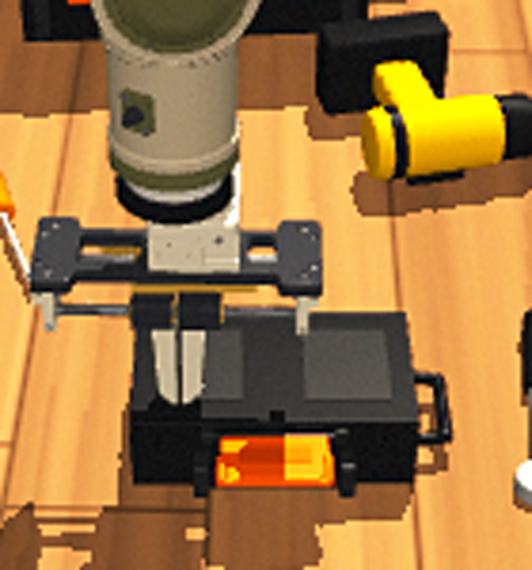

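The cover is shut. The clasp (orange, ~(275,460)) sticks out between the cheeks. I'll confirm contact on the cover with a light press.

```bash
python3 -m creep '[[0,0,1,0],[0,0,2,0],[0,0,2,0],[0,0,2,0]]'
```

```text
time: 14.2
position: [0.5771, 0.0079, 0.0621]
tool_rot: [[0.0, 1.0, 0.001], [1.0, -0.0, -0.0], [-0.0, 0.001, -1.0]]
force: [-4.0, -0.1, 20.4]
grip_width: 0.008
grip_force: 9.6
```

```bash
python3 - <<'E'
from h import *
S=r.camera("side");C=r.camera("scene");
im=S["image"];hsv=cv2.cvtColor(im,cv2.COLOR_RGB2HSV)
m=cv2.inRange(hsv,(3,150,90),(20,255,255));m[:190]=0;m[:,:250]=0;m[:,310:]=0
print("side",cv2.boundingRect(m))
q=lambda th:np.array([.512,.041+.043*np.sin(th),.053-.043*np.cos(th)])
for th in (0.2,.5,.8,1.1,1.4,1.6): print(th,proj(S,q(th)),q(th))
print(proj(S,np.array([.512,.041,.055])))
E
```

```text
side (250, 205, 60, 179)
0.2 [280.40594388 218.5656043 ] [0.512      0.04954278 0.01085714]
0.5 [280.40146829 220.67579608] [0.512      0.0616153  0.01526395]
0.8 [280.42259627 221.42104119] [0.512      0.07184631 0.02304161]
1.1 [280.4682736  220.68920495] [0.512      0.07932192 0.03349537]
1.4 [280.53506221 218.49987205] [0.512      0.08337434 0.04569141]
1.6 [280.58855803 216.30660094] [0.512      0.08398166 0.05425558]
[280.70120199 204.36748142]
```

```bash
python3 -m creep '[[0,0,-10,0],[0,0,-28,0],[20,-20,-28,0],[45,-45,-28,0],[70,-65,-28,0],[70,-65,-28,0],[70,-65,-20,0],[70,-65,-10,0],[70,-65,-2,0],[70,-65,5,0],[70,-65,12,0],[70,-65,12,0]]'; python3 -m creep '[[0,0,6,0],[0,0,12,0],[0,0,18,0],[0,0,24,0],[0,0,28,0],[0,0,34,0],[0,0,34,0]]'
```

```text
time: 15.5
position: [0.5117, 0.0775, 0.0474]
tool_rot: [[0.001, 1.0, -0.002], [1.0, -0.001, -0.001], [-0.001, -0.002, -1.0]]
force: [-0.1, 0.6, 0.2]
grip_width: 0.007
grip_force: 0.0
time: 16.2
position: [0.5117, 0.0781, 0.0138]
tool_rot: [[-0.0, 1.0, -0.001], [1.0, 0.0, -0.0], [-0.0, -0.001, -1.0]]
force: [0.1, -0.1, 0.6]
grip_width: 0.006
grip_force: 0.4
```

```bash
python3 -m creep '[[-4,0,0,0],[-8,0,0,0],[-12,0,0,0],[-15,0,0,0],[-15,0,0,0]]'; python3 -m creep '[[-2,0,0,0],[-4,0,0,0],[-6,0,0,0],[-6,0,0,0]]';python3 -m creep '[[-1,0,0,0],[-2,0,0,0],[-3,0,0,0],[-3,0,0,0]]'
```

```text
time: 16.7
position: [0.5122, 0.0627, 0.0148]
tool_rot: [[0.0, 1.0, 0.0], [1.0, -0.0, 0.0], [0.0, 0.0, -1.0]]
force: [-0.1, 2.1, -1.8]
grip_width: 0.004
grip_force: 1.1
time: 17.1
position: [0.5119, 0.0559, 0.0147]
tool_rot: [[0.001, 1.0, -0.0], [1.0, -0.001, -0.001], [-0.001, -0.0, -1.0]]
force: [0.1, -0.4, 0.9]
grip_width: 0.004
grip_force: 0.0
time: 17.5
position: [0.512, 0.0538, 0.0146]
tool_rot: [[0.0, 1.0, -0.0], [1.0, -0.0, -0.0], [-0.0, -0.0, -1.0]]
force: [-0.2, 0.2, -0.1]
grip_width: 0.006
grip_force: 0.0
```

```bash
python3 -m creep '[[-1,0,0,0],[-2,0,0,0],[-3,0,0,0],[-3,0,0,0]]'; python3 -m creep '[[-1,0,0,0],[-1,0,0,0]]'
```

```text
time: 17.9
position: [0.512, 0.0517, 0.0146]
tool_rot: [[-0.001, 1.0, 0.0], [1.0, 0.001, 0.001], [0.001, 0.0, -1.0]]
force: [0.3, 3.5, 0.1]
grip_width: 0.005
grip_force: 1.8
time: 18.1
position: [0.512, 0.0514, 0.0146]
tool_rot: [[-0.002, 1.0, 0.0], [1.0, 0.002, 0.001], [0.001, 0.0, -1.0]]
force: [-0.6, 7.0, -0.2]
grip_width: 0.002
grip_force: 3.4
```

```bash
python3 -m creep '[[-1,0,0,0],[-1,0,0,0]]';  python3 -m creep '[[-1,0,0,0],[-1,0,0,0]]'
```

```text
time: 18.3
position: [0.5121, 0.0513, 0.0146]
tool_rot: [[-0.003, 1.0, 0.0], [1.0, 0.003, 0.002], [0.002, 0.0, -1.0]]
force: [-0.6, 9.7, -0.7]
grip_width: 0.005
grip_force: 4.9
time: 18.5
position: [0.5121, 0.051, 0.0146]
tool_rot: [[-0.004, 1.0, 0.001], [1.0, 0.004, 0.003], [0.003, 0.001, -1.0]]
force: [-1.3, 11.3, -1.4]
grip_width: 0.009
grip_force: 6.0
```

```bash
python3 -m creep '[[20,0,0,0],[60,0,0,0],[60,0,-40,0],[60,0,-80,0],[60,0,-120,0],[60,150,-160,0],[60,190,-200,0],[60,230,-200,0],[60,230,-200,0],[60,230,-200,0]]'; python3 - <<'E'
from h import *
save("side","s6",(220,110,340,240),4.5)
E
```

```text
time: 19.5
position: [0.744, 0.107, 0.2157]
tool_rot: [[0.001, 1.0, 0.001], [1.0, -0.001, -0.001], [-0.001, 0.001, -1.0]]
force: [0.7, 0.2, -0.5]
grip_width: 0.005
grip_force: 0.0
```

View pics/s6.png

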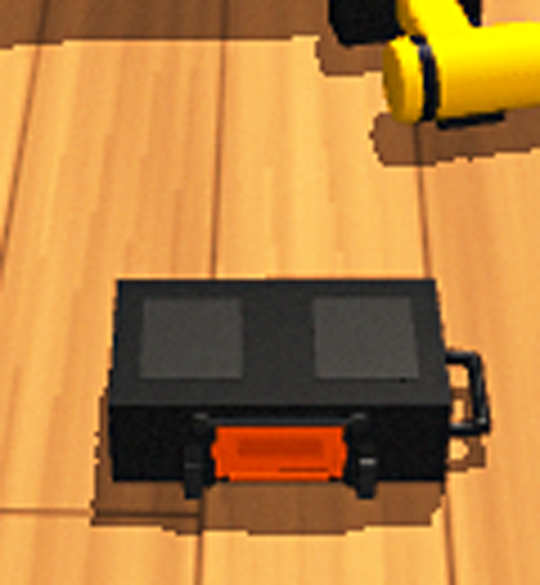

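```bash
python3 -c "
from bench import r
print(r.finish_job())"
```

```text
the job is handed in; nothing more can be done
None
```

The case is folded up and handed in at about 19.5 s of the 64 s allowed: leaf pressed home, cover shut, clasp pressed in until it stopped moving, though the hand-in call gave no verdict. The firmest press I read was about 25 N, on the leaf once it was already home. In the views I had, the case and the things around it had not visibly moved.

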